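# Hang a parts bin on the slat panel and stow the vial

## Robot

A 7-joint arm with a two-finger parallel gripper is mounted at the origin on a cart in front of the work surface, level with it; the furniture and walls round the work are solid. World frame = base frame: x ahead of the robot, y to its left, z up, the work surface at z = 0. Lengths are in m, angles in rad, forces in N, time in s.
With the tool pointing down it reaches from about 0.425 to 0.875 m from the base axis. Payload 4.7 kg.
Tool frame: the origin (TCP) lies at the very end of the fingers, on their centre line; the grasp point (between the pads) lies 19 mm behind it; z points along the fingers, y is the line along which they close (so a half turn about z gives the same grasp; the last joint's range is limited). The gripper opens to 85 mm and grips with 20 to 120 N. Pads are 22 mm wide; open, the fingers measure 114 mm over their backs; the gripper's body (76 mm by 85 mm) begins 54 mm behind the grasp point. The pads swing forward as they close: fully open they stand 13 mm farther back than shut.
Start: joints at [1.235, 0.321, -0.07, 1.45, 0.023, 1.371, -0.057], TCP at [0.223, -0.611, 0.231] pointing down, gripper open.
Joint ranges: [-2.86, 2.86], [-0.3, 2.09], [-1.38, 1.24], [0.06, 2.45], [-1.56, 4.7], [0.09, 2.05], [-2.69, 2.69]. Speed limits (rad/s): [2.57, 2.57, 3.14, 3.14, 3.14, 3.14, 3.14].

## Interface

Orientations are given as [roll, pitch, yaw] about the fixed x, y, z axes, in that order (R = Rz(yaw) Ry(pitch) Rx(roll)).
In Python, from cell import arm gives the robot as it stands.
- The arm moves only by the tool move_arm, never from a script. Its argument "rows" is a list of rows, each a list of 7 numbers: the shift along the tool's x, y, z in cm, then the turn, a rotation vector about the tool's x, y, z in degrees, then the opening, from 0 (shut) to 1 (fully open). In form: [[dx, dy, dz, wx, wy, wz, hand], ...]. A call has 1 to 20 rows; each row shifts and turns the commanded pose from where the row before left it, along the tool's axes as they then stand; what a row does not reach is not made up. A row lasts 1/8 s, in which the tool goes at most 62.5 mm and 10.7 degrees, less where a joint would pass 70% of its speed; a pose out of reach is approached as far as the arm can. A call with a gripper value outside its range is refused whole. The fingers move at their own pace and stop on an object; "grip_force" is the grip in N (left out, the last holds). Time passes only in rows, so rows that do not move let the fingers close. It gives the time, the measured TCP pose, the force, the opening and the grip force at its end, in the units of the state.
- arm.get_obs(): the state, without advancing time (a new reading comes with each control period).
- arm.get_image(name): name is "scene" or "side" or "wrist"; returns (picture, depth): 420x560x3 uint8, red, green, blue; 420x560 float32, m along the optical axis (not along the pixel's ray), 0 where there is no reading.
- arm.camera_info(name): a dict with "K" (3x3 intrinsics, pixels), "k1" (the pictures are not rectified: a ray, as slopes to the right and down, at radius r is drawn at 1 + k1 r^2 times it, then the intrinsics apply), "R" (3x3) and "t" (3): a world point X has camera coordinates R X + t; the wrist camera has in their place "hand_eye" (4x4, takes a point from camera to tool coordinates, whose origin is the TCP and whose axes are the flange's). Camera axes: x right, y down, z forward; pixel columns grow to the right and rows downward; lengths in m; the calibration is good to about 2 mm. A picture is of the moment at which its call begins: read the wrist's pose just before it. camera_info takes no time and is no camera call.
- arm.sign_off(): hands the job in; it is judged then, once.
The state is a dict: "time_s": time; "joint_positions": joint angles; "dq": joint speeds; "effort": joint torques, N m; "tool_pos": TCP position; "orientation": TCP orientation; "ft_force": force on the tool from outside, world axes, zero at the start; "torque": the same for the moment, N m; "grip_width": finger opening in m; "gripper_force": force on a finger pad.
Only numpy, scipy, OpenCV 4.12 (cv2) and the standard library are available. Lean on these libraries where they do the work, as an engineer would, in place of code of your own. Each camera call takes 0.05 s, during which the arm holds its last target. There are 200 camera calls.

## Task

Hang the loose grey bin in the upper groove of the slat panel, in the free place to the right of the bin that hangs there already: tip its front up, feel its back lip into the groove without forcing it, swing it down until its back sits flat on the panel, and let go. Then stow the glass vial from the desk in the bin you have hung. Handle the panel gently and leave the other things on the desk where they are.

Things in the scene. Friction and masses are not known exactly. Their poses are not given: they have to be found in the camera images.
- slat_stand: Fixed bench stand with an upright slat panel (pale slats, 260 mm wide, top about z = 182 mm). Origin on the desk under it; x points into the panel, away from the robot, y left along it, z up. Slat faces at x = -20 mm. Two grooves (11 mm mouths 75 mm apart) run the full width. A bin holding a black can is fixed in the upper groove, middle at y = +85 mm. Feet: x = -58 to +118 mm, 12 mm high.
- groove_mark (a point): A mark fixed to the stand (same axes): the free place in the upper groove, on the slat face, 146 mm above the desk: the mouth's lower edge IF the panel is clamped in mid position. It slides on its uprights and sits up to 10 mm higher or lower; how much is not reported, so feel for it. Slat lips 3 mm thick; behind them the groove is 17 mm deep and reaches 16 mm above and 12 mm below the mouth.
- bin_centre (a point): Centre of the loose grey bin, 26.5 mm above its underside; about 85 g, standing upright on the desk. 90 mm deep (x: hang lip at the +x end, low front at -x), 56 mm wide (y), z up. Walls 2.5 mm; sides 44 mm high over the rear 62 mm, sloping to the 26 mm high front; back wall 53 mm high, outer face 45 mm behind the centre.
- lip_root (a point): On the loose bin (same axes): where the hang lip's underside meets the back face, 50 mm above the bin's underside. The lip, 40 mm wide and 3 mm thick, runs 4 mm back (+x), then up, leaning 17 deg backward, to a round tip 9 mm back and 17 mm up from here. It enters the mouth only with the bin's front tipped up (40 deg gives most room), going in along the lip. Hung, this point is on the mouth's lower edge.
- vial_centre (a point): Centre (half-way up) of the glass vial with screw cap, 26 mm diameter, 68 mm tall, standing upright on the desk; z up. About 22 g. The only vial on the desk.
- lens_cap: Bystander: black lens cap, 72 mm diameter, 13 mm high, lying on the desk; origin at its underside.
- tweezers: Bystander: steel tweezers lying on the desk, 127 mm long (y), 10 mm high; origin at the underside.
- pin_jar: Bystander: small jar with white lid, 48 mm diameter, 46 mm high, on the desk left of the panel; origin at the underside.
Things that resemble listed ones, but are neither listed nor needed, are in the scene too. Of the things that look like the part that bears vial_centre, the smaller one is meant.

How it is judged:
On the way:
1. the bin hangs in the upper groove, right of the other bin, its back flat on the panel, and has been let go (x of bin_centre in the frame of slat_stand between -0.068 and -0.063 m and y of bin_centre in the frame of slat_stand between -0.105 and 0.03 m and z of bin_centre in the frame of slat_stand between 0.109 and 0.136 m and angle between bin_centre's own z axis and vertical below 0.06 rad and angle between the x axis of bin_centre and the x axis of slat_stand, either way round below 0.12 rad and contact force between the fingers and anything else below 0.3 N), for 0.3 s.
At the end, for the whole second after the job is handed in: The bin hangs in the upper groove, its middle 105 mm right to 30 mm left of the panel's middle, upright within 3.4 degrees, its back on the slats within about 2 mm, square to the panel within 7 degrees; the vial is inside it, its centre within 20 mm of the height of the bin's centre (x of bin_centre in the frame of slat_stand between -0.068 and -0.063 m and y of bin_centre in the frame of slat_stand between -0.105 and 0.03 m and z of bin_centre in the frame of slat_stand between 0.109 and 0.136 m and angle between bin_centre's own z axis and vertical below 0.06 rad and angle between the x axis of bin_centre and the x axis of slat_stand, either way round below 0.12 rad and x of vial_centre in the frame of bin_centre between -0.045 and 0.045 m and y of vial_centre in the frame of bin_centre between -0.028 and 0.028 m and z of vial_centre in the frame of bin_centre between -0.02 and 0.02 m); the robot touches nothing.
It fails at once if the stand or its panel is pushed with more than 30 N (contact force between anything else and slat_stand above 30 N).
It fails at once if a bystander (lens cap, tweezers, jar) is moved by more than 30 mm (distance of any of lens_cap, tweezers, pin_jar from where it was at the start of the episode above 0.03 m).
It also fails if it takes over 72 s, if anything falls off the work surface, if the arm or the gripper's body presses on something with over 40 N, if the wrist force passes 120 N, or if a joint passes its speed limit or range.

## Working session

There is one attempt and no reset: what is moved stays moved. The work goes in short steps, Python scripts to look and compute and a tool call to move; the robot and the scene stay as the last step left them, time stands still between calls to the robot, and variables do not carry over. Pictures are saved under pics/ and viewed, at most 10 in all, crops included, and the job is handed in when it is done.

Besides the shell and the picture viewer there is one more tool, called after "Call:" as a command line: name --pt "numbers of a row" for each row, then --argument value for the rest. move_arm: Moves the arm, as the interface text tells. Its arguments: {"type":"object","properties":{"rows":{"type":"array"},"grip_force":{"type":"number"}},"required":["rows"]}

```bash
mkdir -p pics; ls; cat > h.py <<'E'
import numpy as np, cv2
from cell import arm
from scipy.spatial.transform import Rotation as Ro
def snap(n,f):
    o=arm.get_obs(); im,d=arm.get_image(n); np.savez('pics/'+f+'.npz',im=im,d=d,p=o['tool_pos'],o=o['orientation'])
    cv2.imwrite('pics/'+f+'.png',im[:,:,::-1]); return im,d,o
def cam(n,o=None):
    c=arm.camera_info(n)
    if n=='wrist':
        T=np.eye(4);T[:3,:3]=Ro.from_euler('xyz',o['orientation']).as_matrix();T[:3,3]=o['tool_pos']
        M=T@np.array(c['hand_eye']); return np.array(c['K']),c['k1'],M
    M=np.eye(4);R=np.array(c['R']);M[:3,:3]=R.T;M[:3,3]=-R.T@np.array(c['t']);return np.array(c['K']),c['k1'],M
def world(n,d,o=None):
    K,k1,M=cam(n,o); v,u=np.mgrid[:d.shape[0],:d.shape[1]].astype(float)
    x=(u-K[0,2])/K[0,0];y=(v-K[1,2])/K[1,1];a,b=x.copy(),y.copy()
    for _ in range(8):
        s=1+k1*(a*a+b*b);a,b=x/s,y/s
    P=np.stack([a*d,b*d,d],-1); return P@M[:3,:3].T+M[:3,3], (np.stack([a,b,0*a+1],-1)@M[:3,:3].T, M[:3,3])
E
python3 - <<'E'
from h import *
print(arm.get_obs())
for n in ['scene','side','wrist']:
    im,d,o=snap(n,n+'0'); print(n,arm.camera_info(n))
a=[cv2.imread(f'pics/{n}0.png') for n in ['scene','side']]
E
```

```text
pics
{'time_s': 0.0, 'joint_positions': array([ 1.23509986,  0.32180402, -0.07005641,  1.45168243,  0.02258673,
        1.37080209, -0.0569038 ]), 'dq': array([-8.97730458e-04,  9.13074887e-04, -5.96676911e-04,  3.31334835e-05,
       -7.40970498e-04,  1.29630914e-03,  1.62297221e-03]), 'effort': array([ 9.02030188e-04, -4.93585718e+01, -3.81296240e-01, -3.14329398e+01,
        1.31343969e-02,  1.14259616e-02, -2.13141965e-05]), 'tool_pos': array([ 0.22251458, -0.61014904,  0.23023187]), 'orientation': array([-3.13968545e+00,  9.54445125e-05,  3.49793960e-01]), 'ft_force': array([ 0.76047151,  0.03809575, -0.0038914 ]), 'torque': array([-0.02611713,  0.00090894,  0.00447273]), 'gripper_force': 0.0, 'grip_width': 0.08572064323532748}
scene {'K': array([[504.0021587 ,   0.        , 279.09521154],
       [  0.        , 504.0021587 , 217.89945875],
       [  0.        ,   0.        ,   1.        ]]), 'k1': -0.06913338669012614, 'R': array([[-0.43648228, -0.89962575, -0.01251921],
       [-0.47818757,  0.24374974, -0.84375513],
       [ 0.76211539, -0.36229763, -0.53658229]]), 't': array(
[... 286 characters left out ...]

       [ 0.32050568, -0.79933928, -0.50826452],
       [-0.18163705,  0.47475193, -0.8611728 ]]), 't': array([-0.55714545, -0.06286283,  1.54607169])}
wrist {'K': array([[308.03554948,   0.        , 285.03246345],
       [  0.        , 308.03554948, 206.95353615],
       [  0.        ,   0.        ,   1.        ]]), 'k1': 0.015593317423697415, 'hand_eye': array([[-3.72859201e-04, -9.48589325e-01, -3.16509327e-01,
         8.10398459e-02],
       [ 9.99998986e-01,  8.12552983e-05, -1.42155916e-03,
         6.37688869e-04],
       [ 1.37419390e-03, -3.16509536e-01,  9.48588333e-01,
        -1.42431419e-01],
       [ 0.00000000e+00,  0.00000000e+00,  0.00000000e+00,
         1.00000000e+00]])}
```

View pics/scene0.png

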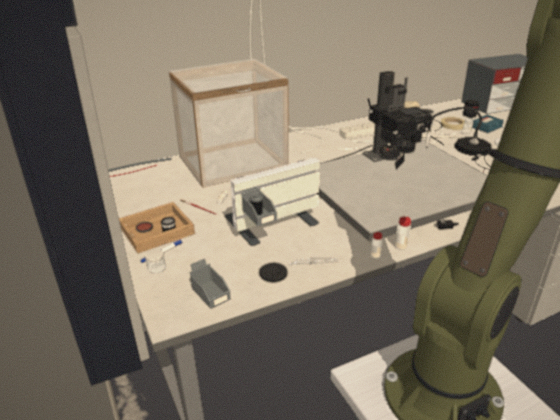

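View pics/side0.png

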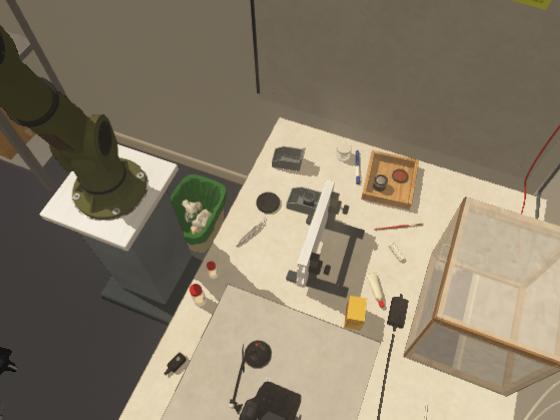

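Scene view: loose bin at (210,283), lens cap (273,272), tweezers (315,261), panel (277,195) with the fixed bin at (258,208). The vial candidates are small (377,244) and large (403,232). In the side view: bin (288,158), panel (315,230), small vial (211,269), large vial (196,293). The smaller vial is the one I want.

```bash
cat > m.py <<'E'
from h import *
def ld(n,f):
    z=np.load('pics/'+f+'.npz'); o=dict(tool_pos=z['p'],orientation=z['o']); return z['im'],z['d'],o
B={'scene':dict(bin=(185,255,235,310),v1=(366,228,386,260),v2=(393,212,415,252),cap=(255,260,292,284),tw=(290,254,342,268),pan=(225,155,330,245)),
'side':dict(bin=(268,143,306,175),v1=(204,258,220,280),v2=(186,280,206,306),cap=(252,190,284,216),tw=(234,216,270,248),pan=(285,175,340,290))}
for n in B:
    im,d,o=ld(n,n+'0'); W,_=world(n,d)
    for k,(a,b,c,e) in B[n].items():
        p=W[b:e,a:c][d[b:e,a:c]>0]; dz=np.median(p[np.abs(p[:,2])<.008],0)[2]
        q=p[(p[:,2]>(.004 if k in('tw','cap') else .012))&(p[:,2]<.3)]
        r=cv2.minAreaRect((q[:,:2]*1000).astype(np.float32))
        print(n,k,len(q),'desk',round(dz,4),'med',np.median(q,0).round(3),'z95',np.percentile(q[:,2],[50,90,98]).round(3),'rect',np.round(r[0]),np.round(r[1]),round(r[2],1))
E
python3 m.py; python3 - <<'E'
import cv2,numpy as np
a=cv2.imread('pics/scene0.png')
x=cv2.resize(a[205:265,350:430],None,fx=5,fy=5,interpolation=2); y=cv2.resize(a[150:250,220:330],(330,300),interpolation=2)
cv2.imwrite('pics/c1.png',np.hstack([x,y]))
E
```

```text
scene bin 838 desk -0.0011 med [0.499 0.302 0.031] z95 [0.031 0.055 0.064] rect [476. 298.] [104.  61.] 10.1
scene v1 333 desk -0.0016 med [ 0.425 -0.141  0.03 ] z95 [0.03  0.065 0.068] rect [ 462. -156.] [ 51. 108.] 46.2
scene v2 582 desk -0.0014 med [ 0.424 -0.223  0.035] z95 [0.035 0.087 0.09 ] rect [ 470. -264.] [ 60. 165.] 52.9
scene cap 447 desk -0.001 med [0.471 0.134 0.01 ] z95 [0.01  0.012 0.013] rect [472. 129.] [81. 72.] 63.9
scene tw 132 desk -0.0009 med [0.468 0.018 0.006] z95 [0.006 0.009 0.01 ] rect [469.  19.] [119.  22.] 64.5
scene pan 6036 desk -0.0013 med [0.655 0.019 0.107] z95 [0.107 0.175 0.184] rect [775.  -7.] [341. 535.] 59.4
side bin 406 desk -0.0001 med [0.48  0.289 0.029] z95 [0.029 0.048 0.065] rect [478. 296.] [100.  65.] 11.4
side v1 133 desk -0.0004 med [ 0.431 -0.149  0.057] z95 [0.057 0.069 0.071] rect [ 429. -145.] [24. 24.] 11.5
side v2 255 desk -0.0003 med [ 0.433 -0.233  0.075] z95 [0.075 0.092 0.094] rect [ 428. -228.] [34. 31.] 47.3
side cap 422 desk 0.0004 med [0.478 0.128 0.011] z95 [0.011 0.015 0.017] rect [476. 131.] [94. 90.] 21.5
side tw 118 desk -0.0004 med [0.468 0.013 0.006] z95 [0.006 0.011 0.012] rect [470.  21.] [105. 104.] 22.5
side pan 3033 desk -0.0003 med [0.668 0.059 0.132] z95 [0.132 0.185 0.188] rect [660.  33.] [156. 268.] 21.8
```

View pics/c1.png

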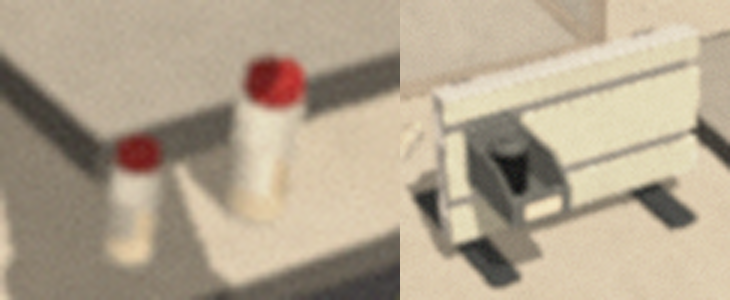

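The crop confirms that the left vial (377,244) is the shorter one, about 68 mm, at roughly (0.429, -0.146). Next I'll fit the panel plane and the mouth.

```bash
cat > pan.py <<'E'
from m import *
def panel(n,f,box,o=None,prof=True,zlo=.05):
    im,d,oo=ld(n,f); W,_=world(n,d,oo); a,b,c,e=box
    p=W[b:e,a:c][d[b:e,a:c]>0]; p=p[(p[:,2]>zlo)&(p[:,2]<.2)&(p[:,0]>.5)&(p[:,0]<.85)]
    rng=np.random.default_rng(0);best=None
    for _ in range(800):
        s=p[rng.choice(len(p),2)]; t=(s[1]-s[0])[:2]
        if np.hypot(*t)<.06: continue
        nn=np.array([t[1],-t[0]])/np.hypot(*t); nn*=np.sign(nn[0]); r=p[:,:2]@nn-s[0,:2]@nn
        k=(abs(r)<.003).sum()
        if best is None or k>best[0]: best=(k,nn,s[0,:2]@nn)
    k,nn,c0=best
    for _ in range(3):
        q=p[abs(p[:,:2]@nn-c0)<.004]; m=q[:,:2].mean(0); nn=np.linalg.svd(q[:,:2]-m,full_matrices=False)[2][1]; nn*=np.sign(nn[0]); c0=m@nn
    tt=np.array([-nn[1],nn[0]]); s=q[:,:2]@tt
    print(n,len(q),'yaw',np.degrees(np.arctan2(nn[1],nn[0])).round(2),'c',c0.round(4),'y ext',np.percentile(s,[0.3,99.7]).round(4),'z',np.percentile(q[:,2],[1,99.5]).round(4))
    return p,nn,c0,tt,s
if __name__=='__main__':
  for n,b in [('scene',(225,150,335,245)),('side',(285,175,340,290))]:
    p,nn,c0,tt,s=panel(n,n+'0',b)
    mid=(np.percentile(s,.3)+np.percentile(s,99.7))/2; print('stand origin',(nn*(c0+.02)+tt*mid).round(4))
    r=p[:,:2]@nn-c0; y=p[:,:2]@tt-mid
    if n=='scene':
      for z in np.arange(.06,.195,.004):
        w=(abs(p[:,2]-z)<.002)&(y<.03)&(y>-.12); print(round(z,3),w.sum(),np.median(r[w]).round(4) if w.sum() else '',end=' | ')
E
python3 pan.py | grep -v med
```

```text
scene 2437 yaw 3.71 c 0.6506 y ext [-0.1418  0.118 ] z [0.0515 0.1848]
stand origin [0.67   0.0315]
0.06 66 0.001 | 0.064 94 0.0164 | 0.068 85 0.0034 | 0.072 48 -0.0005 | 0.076 4 -0.0024 | 0.08 0  | 0.084 25 0.0008 | 0.088 62 -0.0001 | 0.092 51 0.0001 | 0.096 52 -0.0 | 0.1 60 0.0002 | 0.104 56 -0.0004 | 0.108 54 -0.0002 | 0.112 64 -0.0006 | 0.116 57 -0.0005 | 0.12 62 0.0004 | 0.124 58 -0.0003 | 0.128 65 -0.0006 | 0.132 58 0.0003 | 0.136 82 0.0009 | 0.14 124 0.0159 | 0.144 123 0.0037 | 0.148 47 0.0004 | 0.152 0  | 0.156 5 0.0022 | 0.16 52 0.0009 | 0.164 60 0.0002 | 0.168 66 0.0001 | 0.172 71 0.0002 | 0.176 54 0.0005 | 0.18 99 0.0012 | 0.184 192 0.0096 | 0.188 4 0.003 | 0.192 0  | side 525 yaw 3.33 c 0.6742 y ext [-0.1404  0.1202] z [0.0529 0.1894]
stand origin [0.6936 0.0303]
```

The mouth's lower edge looks to be about z 0.150, since the panel top reads ~4 mm above nominal. Panel yaw is ~3.7° and the stand origin is about (0.670, 0.031). I'll plan the sweep to the bin and check that it clears any obstacles.

```bash
cat > plan.py <<'E'
from h import *
# pose(x,y,z,yaw_deg,a_deg): fingers down, tilted forward by a in the yaw plane
def Rt(yaw,a): return Ro.from_euler('xyz',[180,0,yaw],degrees=True)*Ro.from_rotvec([0,a,0],degrees=True)
def rows(wps,hand,start=None,maxd=5.5,maxr=9.5):
    o=arm.get_obs(); p=np.array(o['tool_pos']);R=Ro.from_euler('xyz',o['orientation'])
    if start is not None: p,R=np.array(start[:3]),Rt(*start[3:5])
    out=[]
    for w in wps:
        q,S=np.array(w[:3]),Rt(*w[3:5]); rv=(R.inv()*S).as_rotvec(degrees=True)
        n=int(np.ceil(max(np.linalg.norm(q-p)*100/maxd,np.linalg.norm(rv)/maxr,1)))
        p0,R0=p.copy(),R
        for i in range(n):
            t=p0+(q-p0)*(i+1)/n; r=R0*Ro.from_rotvec(rv*(i+1)/n,degrees=True)
            out.append([*(R.inv().apply(t-p)*100).round(2),*((R.inv()*r).as_rotvec(degrees=True)).round(1),hand])
            R=R*Ro.from_rotvec(out[-1][3:6],degrees=True) if 0 else r; p=t
    print(len(out)); print(str([[float(v) for v in r] for r in out]).replace(' ',''))
E
python3 - <<'E'
from plan import *
from m import ld
for n in ['scene','side']:
    im,d,o=ld(n,n+'0');W,_=world(n,d); r=np.hypot(W[...,0],W[...,1]); az=np.degrees(np.arctan2(W[...,1],W[...,0]))
    for lo in range(-80,45,15):
        w=(d>0)&(az>lo)&(az<lo+15)&(r>.3)&(r<.8)&(W[...,2]<.6)&(W[...,2]>.03)
        print(n,lo,w.sum(),np.percentile(W[w][:,2],[50,99]).round(2) if w.sum()>20 else '',r[w].min().round(2) if w.any() else '')
c=lambda r,az,z,yaw:(r*np.cos(np.radians(az)),r*np.sin(np.radians(az)),z,yaw,0)
rows([c(.6,-40,.28,15),c(.57,-5,.30,10),(.455,.29,.23,10,0)],1)
E
```

```text
scene bin 838 desk -0.0011 med [0.499 0.302 0.031] z95 [0.031 0.055 0.064] rect [476. 298.] [104.  61.] 10.1
scene v1 333 desk -0.0016 med [ 0.425 -0.141  0.03 ] z95 [0.03  0.065 0.068] rect [ 462. -156.] [ 51. 108.] 46.2
scene v2 582 desk -0.0014 med [ 0.424 -0.223  0.035] z95 [0.035 0.087 0.09 ] rect [ 470. -264.] [ 60. 165.] 52.9
scene cap 447 desk -0.001 med [0.471 0.134 0.01 ] z95 [0.01  0.012 0.013] rect [472. 129.] [81. 72.] 63.9
scene tw 132 desk -0.0009 med [0.468 0.018 0.006] z95 [0.006 0.009 0.01 ] rect [469.  19.] [119.  22.] 64.5
scene pan 6036 desk -0.0013 med [0.655 0.019 0.107] z95 [0.107 0.175 0.184] rect [775.  -7.] [341. 535.] 59.4
side bin 406 desk -0.0001 med [0.48  0.289 0.029] z95 [0.029 0.048 0.065] rect [478. 296.] [100.  65.] 11.4
side v1 133 desk -0.0004 med [ 0.431 -0.149  0.057] z95 [0.057 0.069 0.071] rect [ 429. -145.] [24. 24.] 11.5
side v2 255 desk -0.0003 med [ 0.433 -0.233  0.075] z95 [0.075 0.092 0.094] rect [ 428. -228.] [34. 31.] 47.3
side cap 422 desk 0.0004 med [0.478 0.128 0.011] z95 [0.011 0.015 0.017] rect [476. 131.] [94. 90.] 21.5
side tw 
[... 737 characters left out ...]
.91,-0.71,-0.0,0.0,0.7,1.0],[4.23,-1.96,-0.71,-0.0,0.0,0.7,1.0],[4.21,-2.01,-0.71,-0.0,0.0,0.7,1.0],[4.18,-2.07,-0.71,-0.0,0.0,0.7,1.0],[4.16,-2.12,-0.71,-0.0,0.0,0.7,1.0],[4.13,-2.17,-0.71,-0.0,0.0,0.7,1.0],[2.74,-4.24,-0.29,0.0,-0.0,0.7,1.0],[2.68,-4.27,-0.29,0.0,-0.0,0.7,1.0],[2.63,-4.3,-0.29,0.0,-0.0,0.7,1.0],[2.58,-4.34,-0.29,0.0,-0.0,0.7,1.0],[2.52,-4.37,-0.29,0.0,-0.0,0.7,1.0],[2.47,-4.4,-0.29,0.0,-0.0,0.7,1.0],[2.41,-4.43,-0.29,0.0,-0.0,0.7,1.0],[-0.74,-5.06,1.0,0.0,0.0,0.0,1.0],[-0.74,-5.06,1.0,0.0,-0.0,-0.0,1.0],[-0.74,-5.06,1.0,0.0,0.0,0.0,1.0],[-0.74,-5.06,1.0,0.0,0.0,0.0,1.0],[-0.74,-5.06,1.0,0.0,0.0,0.0,1.0],[-0.74,-5.06,1.0,0.0,-0.0,-0.0,1.0],[-0.74,-5.06,1.0,0.0,0.0,0.0,1.0]]
```

```bash
sed -i '/^for n in B/,$ d' m.py; python3 - <<'E'
from m import *
for n in ['side','scene']:
    im,d,o=ld(n,n+'0');W,_=world(n,d)
    w=(d>0)&(W[...,0]>.2)&(W[...,0]<.9)&(W[...,1]>.15)&(W[...,1]<.8)&(W[...,2]>.08)&(W[...,2]<1)
    v,u=np.nonzero(w);P=W[w]
    for y0 in np.arange(.15,.8,.05):
        k=(P[:,1]>=y0)&(P[:,1]<y0+.05)
        if k.sum()>20: print(n,round(y0,2),k.sum(),'x',np.percentile(P[k,0],[2,98]).round(2),'z',np.percentile(P[k,2],[2,98]).round(2),'u',np.percentile(u[k],[2,98]),'v',np.percentile(v[k],[2,98]))
E
```

```text
side 0.15 29 x [0.64 0.67] z [0.14 0.19] u [326. 334.] v [180.   190.44]
side 0.45 25458 x [0.32 0.89] z [0.09 0.55] u [262. 477.] v [  2. 127.]
side 0.5 223 x [0.28 0.29] z [0.09 0.4 ] u [251. 258.] v [ 1.44 82.  ]
side 0.55 217 x [0.2  0.23] z [0.09 0.32] u [242. 253.] v [ 1.   58.68]
side 0.6 284 x [0.2  0.23] z [0.08 0.31] u [243. 253.] v [ 0.66 58.  ]
scene 0.15 235 x [0.64 0.67] z [0.08 0.18] u [231. 239.] v [179.68 214.  ]
scene 0.45 3978 x [0.29 0.32] z [0.1  0.69] u [ 66. 140.] v [  6. 336.]
scene 0.5 12820 x [0.28 0.28] z [0.1  0.69] u [ 28. 129.] v [  5.38 349.  ]
scene 0.55 12635 x [0.28 0.28] z [0.1  0.69] u [  2. 102.] v [ 13. 358.]
scene 0.6 1684 x [0.2  0.29] z [0.1  0.58] u [ 1. 86.] v [114.   383.34]
```

A solid wall stands at y ≥ 0.46. The path keeps at least 10 cm from it.

Call:
move_arm --pt "4.3 -1.9 -0.7 0 0 0.7 1" --pt "4.25 -1.9 -0.7 0 0 0.7 1" --pt "4.25 -1.95 -0.7 0 0 0.7 1" --pt "4.2 -2.0 -0.7 0 0 0.7 1" --pt "4.2 -2.05 -0.7 0 0 0.7 1" --pt "4.15 -2.1 -0.7 0 0 0.7 1" --pt "4.15 -2.15 -0.7 0 0 0.7 1" --pt "2.7 -4.25 -0.3 0 0 0.7 1" --pt "2.7 -4.25 -0.3 0 0 0.7 1" --pt "2.6 -4.3 -0.3 0 0 0.7 1" --pt "2.6 -4.35 -0.3 0 0 0.7 1" --pt "2.5 -4.4 -0.3 0 0 0.7 1" --pt "2.5 -4.4 -0.3 0 0 0.7 1" --pt "2.4 -4.4 -0.3 0 0 0.7 1"

```text
time_s: 1.9
tool_pos: [0.5672, -0.0482, 0.3012]
orientation: [3.141, 0.0, 0.178]
ft_force: [0.3, -0.0, 0.8]
grip_width: 0.0855
gripper_force: 0.0
```

Call:
move_arm --pt "-0.7 -5.1 1 0 0 0 1" --pt "-0.7 -5.1 1 0 0 0 1" --pt "-0.7 -5.1 1 0 0 0 1" --pt "-0.7 -5.1 1 0 0 0 1" --pt "-0.7 -5.1 1 0 0 0 1" --pt "-0.7 -5.1 1 0 0 0 1" --pt "-0.7 -5.1 1 0 0 0 1" --pt "0 0 0 0 0 0 1"

```text
time_s: 2.9
tool_pos: [0.4519, 0.2975, 0.2306]
orientation: [-3.14, 0.002, 0.188]
ft_force: [-0.2, 0.6, -0.5]
grip_width: 0.0854
gripper_force: 0.0
```

```bash
python3 - <<'E'
from h import *
im,d,o=snap('wrist','w1'); print(o['time_s'],o['tool_pos'],o['orientation'],o['joint_positions'].round(3),o['ft_force'])
W,_=world('wrist',d,o); 
for f in (0,):
    w=(d>0)&(W[...,2]>.012)&(W[...,2]<.09)&(abs(W[...,0]-.48)<.1)&(abs(W[...,1]-.297)<.08)
    q=W[w]; r=cv2.minAreaRect((q[:,:2]*1000).astype(np.float32)); print(len(q),r,q[:,2].max())
    g=(d>0)&(abs(W[...,2])<.006); print('desk',np.median(W[g][:,2]))
    for z0,z1 in [(.05,.062),(.062,.075),(.04,.047),(.02,.03)]:
        s=q[(q[:,2]>z0)&(q[:,2]<z1)]; print(z0,len(s),cv2.minAreaRect((s[:,:2]*1000).astype(np.float32)) if len(s)>5 else '')
E
```

```text
2.9 [0.45187546 0.2975428  0.23057451] [-3.13964025e+00  2.05646318e-03  1.87761379e-01] [ 0.098  0.154 -0.794  1.7    0.11   1.335 -2.1  ] [-0.15875273  0.58035622 -0.5130252 ]
1491 ((477.55328369140625, 297.13616943359375), (98.68002319335938, 57.68899154663086), 10.600007057189941) 0.06872873338019497
desk -0.0004897717986369898
0.05 319 ((519.64404296875, 305.41119384765625), (7.053874969482422, 54.070621490478516), 10.706253051757812)
0.062 165 ((524.598388671875, 306.12982177734375), (2.8801422119140625, 39.29673385620117), 10.655325889587402)
0.04 427 ((483.0769958496094, 298.4102783203125), (70.71479797363281, 57.073421478271484), 10.751843452453613)
0.02 312 ((473.5628356933594, 296.4996337890625), (90.67456817626953, 57.68598556518555), 10.742551803588867)
```

View pics/w1.png

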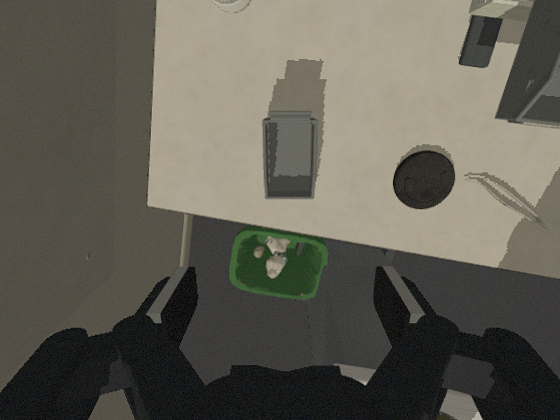

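The wrist view shows the loose bin at (290,155) with its lip at the far end, the lens cap at (424,180) and the tweezers at (505,195). The bin centre is about (0.473, 0.296) with yaw 10.7°. Measured lengths agree with the text: 90.7 mm long, 57 mm wide, tip at 67–69 mm. I'll plan a tilted approach with a = 40°.

```bash
python3 - <<'E'
from plan import *
b=np.array([.473,.2963]); c,s=np.cos(np.radians(10.7)),np.sin(np.radians(10.7))
f=lambda x,z:(b[0]+c*x,b[1]+s*x,z,10.7,40)
rows([f(-.058,.10),f(.012,.016)],1)
E
```

```text
7
[[-0.77,0.04,2.62,0.0,8.0,-0.0,1.0],[-1.13,0.04,2.48,0.0,8.0,-0.0,1.0],[-1.47,0.04,2.3,0.0,8.0,-0.0,1.0],[-1.77,0.04,2.07,0.0,8.0,-0.0,1.0],[-2.04,0.04,1.81,0.0,8.0,-0.0,1.0],[-0.02,0.0,5.47,-0.0,0.0,0.0,1.0],[-0.02,-0.0,5.47,0.0,-0.0,0.0,1.0]]
```

Call:
move_arm --pt "-0.75 0 2.6 0 8 0 1" --pt "-1.15 0 2.5 0 8 0 1" --pt "-1.45 0.05 2.3 0 8 0 1" --pt "-1.75 0.05 2.05 0 8 0 1" --pt "-2.05 0.05 1.8 0 8 0 1" --pt "0 0 0 0 0 0 1" --pt "0 0 0 0 0 0 1"

```text
time_s: 3.82
tool_pos: [0.4268, 0.2836, 0.1089]
orientation: [3.141, -0.673, 0.177]
ft_force: [-0.0, 0.1, 0.7]
grip_width: 0.0856
gripper_force: 0.0
```

```bash
python3 - <<'E'
from plan import *
o=arm.get_obs();print(o['tool_pos'],o['joint_positions'].round(3))
R=Ro.from_euler('xyz',o['orientation']).as_matrix(); print('z',R[:,2].round(3),'tilt',np.degrees(np.arcsin(np.hypot(*R[:2,2]))),'yaw',np.degrees(np.arctan2(R[1,2],R[0,2])), 'y axis',R[:,1].round(3))
b=np.array([.473,.2963]); c,s=np.cos(np.radians(10.7)),np.sin(np.radians(10.7))
f=lambda x,z:(b[0]+c*x,b[1]+s*x,z,10.7,40)
rows([f(.012,.016)],1)
E
```

```text
[0.42684998 0.28360119 0.10889506] [ 0.225 -0.294 -1.059  2.392  0.431  0.399 -2.636]
z [ 0.614  0.109 -0.782] tilt 38.55670402127721 yaw 10.084393579676782 y axis [ 0.176 -0.984  0.   ]
3
[[-0.37,-0.15,3.66,0.1,0.5,-0.1,1.0],[-0.41,-0.14,3.66,0.1,0.5,-0.1,1.0],[-0.44,-0.14,3.65,0.1,0.5,-0.1,1.0]]
```

Joints 2, 4 and 7 are near their limits at a 40° tilt, so I'll use 25°. When the bin is tipped the tool then leans about -15°, which still clears the panel top.

```bash
python3 - <<'E'
from plan import *
b=np.array([.473,.2963]); c,s=np.cos(np.radians(10.7)),np.sin(np.radians(10.7))
f=lambda x,z:(b[0]+c*x,b[1]+s*x,z,10.7,25)
rows([f(-.026,.085),f(.008,.0125)],1,maxd=4.5)
E
```

```text
4
[[0.1,-0.21,1.61,0.2,-6.8,-0.2,1.0],[0.29,-0.2,1.59,0.2,-6.8,-0.2,1.0],[0.01,-0.0,4.0,0.0,0.0,0.0,1.0],[0.01,0.0,4.0,0.0,0.0,0.0,1.0]]
```

Call:
move_arm --pt "0.1 -0.2 1.6 0.2 -6.8 -0.2 1" --pt "0.3 -0.2 1.6 0.2 -6.8 -0.2 1" --pt "0 0 0 0 0 0 1"

```text
time_s: 4.2
tool_pos: [0.4495, 0.2923, 0.0839]
orientation: [-3.133, -0.431, 0.179]
ft_force: [-0.4, -0.3, -0.4]
grip_width: 0.085
gripper_force: 0.0
```

```bash
python3 - <<'E'
from plan import *
o=arm.get_obs();print(o['tool_pos'],o['joint_positions'].round(3))
b=np.array([.473,.2963]); c,s=np.cos(np.radians(10.7)),np.sin(np.radians(10.7))
f=lambda x,z:(b[0]+c*x,b[1]+s*x,z,10.7,25)
print(f(-.026,.085))
rows([f(.008,.0125)],1,maxd=4.5)
im,d,o=snap('wrist','w2')
W,_=world('wrist',d,o); q=W[(d>0)&(W[...,2]>.020)&(W[...,2]<.03)&(abs(W[...,0]-.48)<.08)&(abs(W[...,1]-.297)<.036)]
print(len(q),cv2.minAreaRect((q[:,:2]*1000).astype(np.float32)))
E
```

```text
[0.44951998 0.29228959 0.08394655] [ 0.215  0.004 -0.981  2.209  0.413  0.6   -2.458]
(np.float64(0.447452067289866), np.float64(0.291472667999975), 0.085, 10.7, 25)
2
[[-0.05,0.04,3.91,-0.2,0.1,-0.2,1.0],[-0.06,0.03,3.91,-0.2,0.1,-0.2,1.0]]
1100 ((472.0909729003906, 296.77301025390625), (89.55260467529297, 57.22775650024414), 10.518187522888184)
```

Bin pose confirmed, so I'll descend and grip.

Call:
move_arm --pt "-0.05 0.05 2.6 -0.2 0.1 -0.2 1" --pt "-0.05 0 2.6 -0.1 0 -0.2 1" --pt "-0.05 0 2.6 -0.1 0 -0.1 1" --pt "0 0 0 0 0 0 0.55" --pt "0 0 0 0 0 0 0.4" --pt "0 0 0 0 0 0 0.4" --pt "0 0 0 0 0 0 0.4" --grip_force 40

```text
time_s: 5.12
tool_pos: [0.4716, 0.2968, 0.0231]
orientation: [3.138, -0.435, 0.194]
ft_force: [-5.3, 1.6, 7.8]
grip_width: 0.0553
gripper_force: 44.8
```

```bash
python3 - <<'E'
from plan import *
o=arm.get_obs();print(o['tool_pos'],o['joint_positions'].round(3),o['ft_force'].round(1),o['torque'].round(2))
im,d,o=snap('wrist','w3')
E
```

```text
[0.47159631 0.29679184 0.02312196] [-0.242  0.157 -0.536  2.22   0.679  0.508 -2.689] [-5.3  1.6  7.8] [0.08 0.84 0.09]
```

View pics/w3.png

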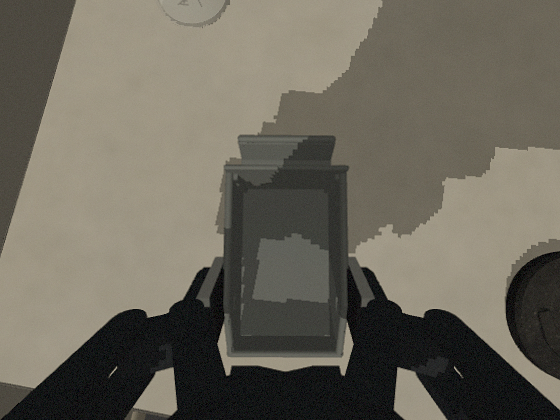

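The pads hold the side walls (rows 258–305) with the bin upright on the desk, but joint 7 is at its limit, so the TCP stopped about 1 cm high. I'll measure the bin in the tool frame from this picture, then lift while moving away from that limit.

```bash
python3 - <<'E'
from plan import *
from m import ld
im,d,o=ld('wrist','w3'); W,_=world('wrist',d,o)
m=(d>0)&(W[...,2]>.018)&(W[...,2]<.075)&(abs(W[...,0]-.48)<.08)
m[310:]=0; 
v,u=np.mgrid[:420,:560]; m&=(u>222)&(u<352)
q=W[m]; R=np.array([[np.cos(.187),np.sin(.187)],[-np.sin(.187),np.cos(.187)]]); 
top=q[(q[:,2]>.047)&(q[:,2]<.056)]; print('rim back',len(top),cv2.minAreaRect((top[:,:2]*1000).astype(np.float32)))
lip=q[q[:,2]>.06]; print('lip',len(lip),cv2.minAreaRect((lip[:,:2]*1000).astype(np.float32)),np.percentile(lip[:,2],99))
fl=W[(d>0)&(v>190)&(v<240)&(u>265)&(u<315)]; print('floor z',np.median(fl[:,2]), 'desk',np.median(W[(d>0)&(abs(W[...,2])<.006)][:,2]))
E
```

```text
rim back 1913 ((489.8446960449219, 299.1388854980469), (68.38426208496094, 55.93152618408203), 11.829800605773926)
lip 1446 ((524.8972778320312, 306.365234375), (5.3043084144592285, 40.26956558227539), 10.92962646484375) 0.06754791532273181
floor z 0.0022842660752897537 desk -0.0004138531995048489
```

The bin hasn't moved and stands flat. I'll set up the grasp transform and plan the lift and transit to a standoff in front of the panel.

```bash
cat > bin.py <<'E'
from plan import *
S=np.array([.670,.0313]);YAW=3.7
Rb0=Ro.from_euler('xyz',[0,0,10.8],degrees=True)
pb0=np.array([.473,.2965,.0265-.0004])
def setgrasp(p,o):
    global TB,RB
    TB=Rb0.inv().apply(np.array(p)-pb0); RB=Rb0.inv()*Ro.from_euler('xyz',o)
setgrasp([.4716,.2968,.0231],[3.138,-.435,.194])
def tool(pb,yaw,t):   # bin centre world, yaw, tip angle -> tool (p,R)
    R=Ro.from_euler('ZY',[yaw,t],degrees=True); return np.array(pb)+R.apply(TB), R*RB
def binpose(o):
    R=Ro.from_euler('xyz',o['orientation'])*RB.inv(); return np.array(o['tool_pos'])-R.apply(TB), R
def root(pr,yaw,t):  # lip root placed at world pr
    R=Ro.from_euler('ZY',[yaw,t],degrees=True); return np.array(pr)-R.apply([.045,0,.0235]),yaw,t
def stand(x,y,z):
    c,s=np.cos(np.radians(YAW)),np.sin(np.radians(YAW)); return np.array([S[0]+c*x-s*y,S[1]+s*x+c*y,z])
def brows(wps,hand,maxd=3,maxr=5):
    o=arm.get_obs(); p=np.array(o['tool_pos']);R=Ro.from_euler('xyz',o['orientation']); out=[]
    pb,Rb=binpose(o)
    for w in wps:   # interpolate in the bin pose
        Rw=Ro.from_euler('ZY',[w[1],w[2]],degrees=True); rv=(Rb.inv()*Rw).as_rotvec(degrees=True)
        q,S1=tool(*w); n=int(np.ceil(max(np.linalg.norm(q-p)*100/maxd,np.linalg.norm(rv)/maxr,1)))
        rl=np.array([.045,0,.0235]); r0=pb+Rb.apply(rl); r1=np.array(w[0])+Rw.apply(rl); Rb0_=Rb
        for i in range(n):
            Rb=Rb0_*Ro.from_rotvec(rv*(i+1)/n,degrees=True); pb=r0+(r1-r0)*(i+1)/n-Rb.apply(rl)
            t=pb+Rb.apply(TB); r=Rb*RB
            out.append([*(R.inv().apply(t-p)*100).round(2),*((R.inv()*r).as_rotvec(degrees=True)).round(1),hand]); p,R=t,r
    print(len(out)); print(str([[float(v) for v in r] for r in out]).replace(' ',''))
E
python3 - <<'E'
from bin import *
brows([((.473,.29,.075),11,0),((.44,.15,.20),8,0),((.44,.0,.23),3.7,0)],.4,maxd=4)
p,R=tool((.44,.0,.23),3.7,0);print(p)
E
```

```text
11
[[0.97,0.33,-2.24,0.1,-0.0,-0.1,0.4],[0.97,0.33,-2.24,0.1,-0.0,-0.1,0.4],[-0.03,2.62,-2.76,-0.3,-0.0,0.5,0.4],[-0.01,2.64,-2.75,-0.3,-0.0,0.5,0.4],[0.02,2.65,-2.74,-0.3,-0.0,0.5,0.4],[0.04,2.66,-2.73,-0.3,-0.0,0.5,0.4],[0.07,2.67,-2.71,-0.3,-0.0,0.5,0.4],[-0.18,3.71,-0.9,-0.5,-0.0,1.0,0.4],[-0.11,3.72,-0.87,-0.5,-0.0,1.0,0.4],[-0.05,3.73,-0.84,-0.5,-0.0,1.0,0.4],[0.02,3.74,-0.81,-0.5,-0.0,1.0,0.4]]
[0.43864782 0.00047074 0.227     ]
```

Call:
move_arm --pt "0.5 0.15 -1.1 0 0 0 0.4" --pt "0.5 0.15 -1.1 0 0 0 0.4" --pt "0.95 0.35 -2.25 0.1 0 -0.1 0.4" --grip_force 60

```text
time_s: 5.55
tool_pos: [0.4709, 0.2879, 0.0697]
orientation: [3.135, -0.43, 0.196]
ft_force: [0.3, -0.6, -1.2]
grip_width: 0.0546
gripper_force: 64.8
```

```bash
python3 - <<'E'
from bin import *
o=arm.get_obs();print(o['tool_pos'],o['joint_positions'].round(3),o['ft_force'].round(1),binpose(o)[0])
brows([((.455,.15,.20),8,0),((.47,.0,.23),3.7,0)],.4,maxd=4)
E
```

```text
[0.47085411 0.28793362 0.06968053] [-0.178  0.054 -0.571  2.198  0.476  0.578 -2.478] [ 0.3 -0.6 -1.2] [0.47226635 0.2876445  0.07267586]
9
[[0.27,2.65,-2.66,-0.2,0.0,0.5,0.4],[0.29,2.66,-2.65,-0.2,0.0,0.5,0.4],[0.32,2.66,-2.64,-0.2,0.0,0.5,0.4],[0.35,2.67,-2.63,-0.2,0.0,0.5,0.4],[0.38,2.68,-2.62,-0.2,0.0,0.5,0.4],[0.16,3.76,-0.74,-0.5,-0.0,1.0,0.4],[0.23,3.77,-0.71,-0.5,-0.0,1.0,0.4],[0.29,3.77,-0.68,-0.5,-0.0,1.0,0.4],[0.36,3.77,-0.65,-0.5,-0.0,1.0,0.4]]
```

Lifted (−1.2 N on the wrist), and joint 7 is moving off its limit. Now the transit.

Call:
move_arm --pt "0.3 2.65 -2.65 -0.2 0 0.5 0.4" --pt "0.3 2.65 -2.65 -0.2 0 0.5 0.4" --pt "0.3 2.65 -2.65 -0.2 0 0.5 0.4" --pt "0.35 2.65 -2.65 -0.2 0 0.5 0.4" --pt "0.4 2.7 -2.6 -0.2 0 0.5 0.4" --pt "0.15 3.75 -0.75 -0.5 0 1 0.4" --pt "0.25 3.75 -0.7 -0.5 0 1 0.4" --pt "0.3 3.75 -0.7 -0.5 0 1 0.4" --pt "0.35 3.8 -0.65 -0.5 0 1 0.4" --pt "0 0 0 0 0 0 0.4"

```text
time_s: 6.8
tool_pos: [0.4965, 0.006, 0.219]
orientation: [3.13, -0.414, 0.065]
ft_force: [-0.1, 0.1, -1.5]
grip_width: 0.0547
gripper_force: 64.8
```

```bash
python3 - <<'E'
from bin import *
im,d,o=snap('wrist','w4');print(o['tool_pos'],o['joint_positions'].round(3),o['ft_force'].round(1),binpose(o)[0],binpose(o)[1].as_euler('ZYX',degrees=True))
W,_=world('wrist',d,o); c,s=np.cos(np.radians(YAW)),np.sin(np.radians(YAW))
X=c*(W[...,0]-S[0])+s*(W[...,1]-S[1]); Y=-s*(W[...,0]-S[0])+c*(W[...,1]-S[1]); Z=W[...,2]
m=(d>0)&(Z>.05)&(Z<.2)&(X>-.04)&(X<.03)&(Y<.02)&(Y>-.12)
print(m.sum())
for z in np.arange(.08,.196,.003):
    w=m&(abs(Z-z)<.0015)
    if w.sum(): print(round(z,4),w.sum(),np.percentile(X[w],[20,50,80]).round(4),end=' | ')
E
```

```text
[0.49648771 0.00602282 0.21896057] [ 0.078 -0.302 -0.129  2.163 -0.041  0.864 -1.541] [-0.1  0.1 -1.5] [0.49789685 0.0055673  0.22193662] [ 3.23167961  1.19240365 -0.43494649]
19538
0.083 10 [-0.0199 -0.0198 -0.0198] | 0.086 190 [-0.0207 -0.0203 -0.0201] | 0.089 195 [-0.0207 -0.0205 -0.0202] | 0.092 198 [-0.0208 -0.0204 -0.02  ] | 0.095 213 [-0.0207 -0.0204 -0.0202] | 0.098 204 [-0.0208 -0.0206 -0.0202] | 0.101 217 [-0.0207 -0.0204 -0.0202] | 0.104 228 [-0.0208 -0.0206 -0.0203] | 0.107 237 [-0.0207 -0.0204 -0.0202] | 0.11 226 [-0.0209 -0.0206 -0.0201] | 0.113 257 [-0.0208 -0.0205 -0.0203] | 0.116 257 [-0.0209 -0.0204 -0.0202] | 0.119 254 [-0.0208 -0.0206 -0.0202] | 0.122 283 [-0.0208 -0.0205 -0.0203] | 0.125 282 [-0.0209 -0.0205 -0.0202] | 0.128 289 [-0.0209 -0.0205 -0.0202] | 0.131 306 [-0.0209 -0.0206 -0.0203] | 0.134 527 [-0.0207 -0.0202 -0.0079] | 0.137 969 [-0.0205 -0.0098 -0.0076] | 0.14 342 [-0.0209 -0.0206 -0.0203] | 0.143 352 [-0.0209 -0.0206 -0.0203] | 0.146 486 [-0.0209 -0.0204 -0.0193] | 0.149 500 [-0.0205 -0.0197 -0.0187] | 0.158 31 [-0.0202 -0.0201 -0.0201] | 0.161 390 [-0.0209 -0.0205 -0.0203] | 0.164 476 [-0.021  -0.0207 -0.0202] | 0.167 471 [-0.021  -0.0206 -0.0202] | 0.17 487 [-0.021  -0.0207 -0.0203] | 0.173 547 [-0.021  -0.0206 -0.0202] | 0.176 544 [-0.021  -0.0206 -0.0202] | 0.179 564 [-0.021  -0.0207 -0.0202] | 0.182 2026 [-0.0205 -0.013  -0.0029] | 0.185 5184 [-0.0167 -0.0098 -0.0028] |
```

View pics/w4.png

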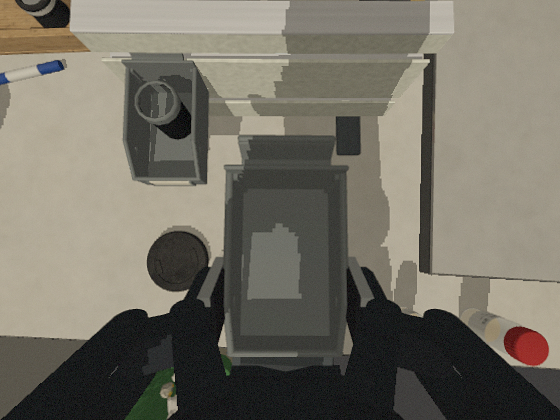

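The bin is held squarely. Panel face x = −20.5 mm in the stand frame and the mouth is roughly 0.150–0.159. Fixed bin at (165,120), lens cap at (178,260), and the vial at (490,325) with the larger one behind. I'll refine the mouth edges, check the lip against the grasp model, and plan the tipping.

```bash
python3 - <<'E'
from bin import *
from m import ld
im,d,o=ld('wrist','w4'); W,_=world('wrist',d,o); c,s=np.cos(np.radians(YAW)),np.sin(np.radians(YAW))
X=c*(W[...,0]-S[0])+s*(W[...,1]-S[1]); Y=-s*(W[...,0]-S[0])+c*(W[...,1]-S[1]); Z=W[...,2]
f=(d>0)&(abs(X+.0205)<.0012)
for y0 in (-.11,-.08,-.055,-.03,-.005):
    w=f&(abs(Y-y0)<.012); a=Z[w]; lo=a[(a>.12)&(a<.155)];hi=a[(a>.1545)&(a<.18)]
    print(y0,'face x',np.median(X[w]).round(4),'edges',np.percentile(lo,99).round(4),np.percentile(hi,1).round(4))
e=(d>0)&(abs(X+.0205)<.003)&(Z>.16)&(Z<.18);print('y ext',Y[e].min(),Y[e].max())
pb,Rb=binpose(o); B=(W-pb)@Rb.as_matrix(); 
v,u=np.mgrid[:420,:560]; k=(d>0)&(v<250)&(u>222)&(u<352)&(B[...,2]>.02)&(B[...,2]<.05)&(abs(B[...,0])<.07)
l=B[k&(B[...,2]>.036)];print('lip top',len(l),np.median(l,0).round(4),l[:,1].min(),l[:,1].max(),np.percentile(l[:,2],98))
r=B[k&(abs(B[...,2]-.026)<.004)];print('rim',np.percentile(r[:,0],[5,95]),np.percentile(r[:,2],[50,95]))
fl=B[200:240,265:315].reshape(-1,3);print('floor',np.median(fl,0), 'tilt',np.polyfit(fl[:,0],fl[:,2],1))
m=.150
for q in [(-.0465,-.005)]:pass
brows([root(stand(-.075,-.038,m+.0),YAW,40)],.4,maxd=2.5)
E
```

```text
-0.11 face x -0.0206 edges 0.1489 0.1601
-0.08 face x -0.0205 edges 0.1489 0.16
-0.055 face x -0.0205 edges 0.1488 0.1594
-0.03 face x -0.0205 edges 0.1491 0.1595
-0.005 face x -0.0205 edges 0.1489 0.1594
y ext -0.13116168168867584 0.12949333055840676
lip top 1145 [0.0531 0.0004 0.0394] -0.02019313903704548 0.02006007566762579 0.04123581066260245
rim [0.04443042 0.04978968] [0.0264628  0.02925194]
floor [ 0.02531384 -0.00226618 -0.02402968] tilt [-0.13217322 -0.02018903]
8
[[0.12,0.31,0.89,0.1,-4.8,-0.0,0.4],[0.23,0.31,0.88,0.1,-4.8,-0.0,0.4],[0.34,0.31,0.85,0.1,-4.8,-0.0,0.4],[0.45,0.31,0.82,0.1,-4.8,-0.0,0.4],[0.55,0.32,0.77,0.1,-4.8,-0.0,0.4],[0.65,0.32,0.72,0.1,-4.8,-0.0,0.4],[0.75,0.32,0.66,0.1,-4.8,-0.0,0.4],[0.84,0.32,0.59,0.1,-4.8,-0.0,0.4]]
```

Call:
move_arm --pt "0.15 0.3 0.9 0.1 -4.8 0 0.4" --pt "0.25 0.3 0.9 0.1 -4.8 0 0.4" --pt "0.35 0.3 0.85 0.1 -4.8 0 0.4" --pt "0.45 0.3 0.8 0.1 -4.8 0 0.4" --pt "0.55 0.3 0.75 0.1 -4.8 0 0.4" --pt "0.65 0.3 0.7 0.1 -4.8 0 0.4" --pt "0.75 0.3 0.65 0.1 -4.8 0 0.4" --pt "0.85 0.3 0.6 0.1 -4.8 0 0.4" --pt "0 0 0 0 0 0 0.4" --pt "0 0 0 0 0 0 0.4"

```text
time_s: 8.1
tool_pos: [0.5458, -0.01, 0.1601]
orientation: [-3.137, 0.256, 0.071]
ft_force: [0.2, -0.8, -0.0]
grip_width: 0.0549
gripper_force: 64.8
```

```bash
cat > ck.py <<'E'
from bin import *
def ck():
    o=arm.get_obs(); pb,Rb=binpose(o); r=pb+Rb.apply([.045,0,.0235]); c,s=np.cos(np.radians(YAW)),np.sin(np.radians(YAW)); q=r[:2]-S
    print('t',o['time_s'],'root stand mm',np.round([1e3*(c*q[0]+s*q[1])+20.5,1e3*(-s*q[0]+c*q[1]),1e3*(r[2]-.149)],1),'ypr',(Rb.as_euler('ZYX',degrees=True)-[YAW,0,0]).round(1),'F',o['ft_force'].round(1),'T',o['torque'].round(2),'q',o['joint_positions'].round(2))
if __name__=='__main__': ck()
E
python3 - <<'E'
from ck import *
ck()
brows([root(stand(-.0205-.028,-.038,.149-.010),YAW,40),root(stand(-.0205-.002,-.038,.149+.0055),YAW,40)],.4,maxd=.5)
E
```

```text
t 8.1 root stand mm [-53.5 -33.7   2. ] ypr [ 0.2 39.6  0.4] F [ 0.2 -0.8 -0. ] T [ 0.01 -0.3  -0.02] q [ 0.06  0.35 -0.11  1.59  0.04  1.47 -1.56]
13
[[0.46,0.07,0.08,-0.0,-0.1,0.0,0.4],[0.46,0.07,0.08,-0.0,-0.1,0.0,0.4],[0.46,0.07,0.08,-0.0,-0.1,0.0,0.4],[0.46,0.07,0.08,-0.0,-0.1,0.0,0.4],[0.46,0.07,0.08,-0.0,-0.1,0.0,0.4],[0.46,0.07,0.08,-0.0,-0.1,0.0,0.4],[0.3,0.0,-0.31,0.0,0.0,0.0,0.4],[0.3,0.0,-0.31,0.0,0.0,0.0,0.4],[0.3,0.0,-0.31,-0.0,-0.0,-0.0,0.4],[0.3,0.0,-0.31,0.0,-0.0,0.0,0.4],[0.3,0.0,-0.31,0.0,0.0,0.0,0.4],[0.3,0.0,-0.31,0.0,-0.0,0.0,0.4],[0.3,0.0,-0.31,0.0,0.0,-0.0,0.4]]
```

Call:
move_arm --pt "0.9 0.15 0.15 0 -0.2 0 0.4" --pt "0.9 0.15 0.15 0 -0.2 0 0.4" --pt "0.9 0.15 0.15 0 -0.2 0 0.4" --pt "0 0 0 0 0 0 0.4" --pt "0 0 0 0 0 0 0.4"

```text
time_s: 8.72
tool_pos: [0.5714, -0.0135, 0.1486]
orientation: [-3.137, 0.267, 0.07]
ft_force: [0.1, 0.1, -0.3]
grip_width: 0.0546
gripper_force: 64.8
```

```bash
python3 - <<'E'
from ck import *
ck()
brows([root(stand(-.0205-.002,-.038,.149+.0055),YAW,40)],.4,maxd=.4)
snap('side','s2');snap('scene','c2')
a=cv2.imread('pics/side0.png');b=cv2.imread('pics/side0.png')
x=cv2.imread('pics/s2.png')[160:300,230:370];y=cv2.imread('pics/c2.png')[140:260,200:340]
cv2.imwrite('pics/v1.png',np.hstack([cv2.resize(x,(400,400),interpolation=2),cv2.resize(y,(400,400),interpolation=2)]))
E
```

```text
t 8.725 root stand mm [-28.3 -38.9 -10.1] ypr [ 0.2 40.2  0.3] F [ 0.1  0.1 -0.3] T [ 0.03 -0.3   0.02] q [ 0.05  0.41 -0.1   1.52  0.04  1.48 -1.56]
8
[[0.27,-0.01,-0.27,-0.0,0.0,0.0,0.4],[0.27,-0.01,-0.27,-0.0,0.0,0.0,0.4],[0.27,-0.01,-0.27,-0.0,0.0,0.0,0.4],[0.27,-0.01,-0.27,-0.0,0.0,0.0,0.4],[0.27,-0.01,-0.27,-0.0,0.0,0.0,0.4],[0.27,-0.01,-0.27,-0.0,0.0,0.0,0.4],[0.27,-0.01,-0.27,-0.0,0.0,0.0,0.4],[0.27,-0.01,-0.27,-0.0,0.0,0.0,0.4]]
```

View pics/v1.png

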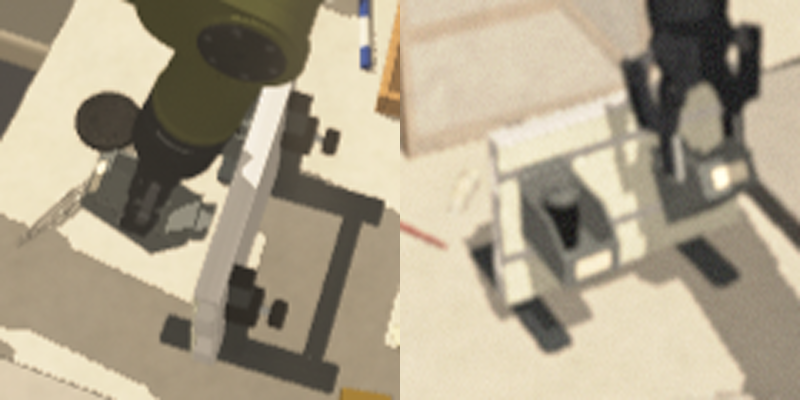

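The side view (left) shows the tipped bin with its lip at (205,220), just short of the panel edge. The scene view (right) shows it at (700,180), right of the fixed bin. Feeling in slowly.

Call:
move_arm --pt "0.25 0 -0.25 0 0 0 0.4" --pt "0.25 0 -0.25 0 0 0 0.4" --pt "0.25 0 -0.25 0 0 0 0.4" --pt "0.2 0 -0.2 0 0 0 0.4" --pt "0 0 0 0 0 0 0.4"

```text
time_s: 9.45
tool_pos: [0.5834, -0.0127, 0.1555]
orientation: [-3.137, 0.267, 0.07]
ft_force: [0.8, 0.3, -2.0]
grip_width: 0.0547
gripper_force: 64.8
```

Call:
move_arm --pt "0.2 0 -0.2 0 0 0 0.4" --pt "0.2 0 -0.2 0 0 0 0.4" --pt "0 0 0 0 0 0 0.4"

```text
time_s: 9.82
tool_pos: [0.5883, -0.0124, 0.1583]
orientation: [-3.137, 0.267, 0.07]
ft_force: [-0.2, 0.5, -1.2]
grip_width: 0.055
gripper_force: 64.8
```

```bash
python3 ck.py
```

```text
t 9.825 root stand mm [-11.4 -38.9  -0.4] ypr [ 0.2 40.2  0.3] F [-0.2  0.5 -1.2] T [ 0.01 -0.28 -0.02] q [ 0.05  0.44 -0.1   1.46  0.04  1.51 -1.56]
```

The tip is ~6 mm inside the mouth with no contact force. Going on.

Call:
move_arm --pt "0.2 0 -0.2 0 0 0 0.4" --pt "0.2 0 -0.2 0 0 0 0.4" --pt "0 0 0 0 0 0 0.4"

```text
time_s: 10.2
tool_pos: [0.5932, -0.012, 0.1611]
orientation: [-3.137, 0.267, 0.07]
ft_force: [-0.2, -0.1, -1.0]
grip_width: 0.0548
gripper_force: 64.8
```

Call:
move_arm --pt "0.2 0 -0.2 0 0 0 0.4" --pt "0.15 0 -0.15 0 0 0 0.4" --pt "0 0 0 0 0 0 0.4"

```text
time_s: 10.58
tool_pos: [0.5974, -0.0117, 0.1636]
orientation: [-3.137, 0.267, 0.07]
ft_force: [-0.4, -0.1, -0.8]
grip_width: 0.0548
gripper_force: 64.8
```

```bash
python3 - <<'E'
from ck import *
ck()
brows([root(stand(-.0205-.0012,-.0385,.149+.0035),YAW+.1,20),root(stand(-.0205-.0003,-.0385,.149+.001),YAW+.1,0)],.4,maxd=2,maxr=4)
E
```

```text
t 10.575 root stand mm [ -2.2 -38.8   4.9] ypr [ 0.2 40.2  0.3] F [-0.4 -0.1 -0.8] T [ 0.   -0.3  -0.05] q [ 0.05  0.45 -0.1   1.43  0.05  1.52 -1.56]
12
[[0.06,-0.0,0.33,-0.1,3.4,-0.0,0.4],[0.06,-0.0,0.33,-0.1,3.4,-0.0,0.4],[0.06,-0.0,0.33,-0.1,3.4,-0.0,0.4],[0.05,-0.0,0.33,-0.1,3.4,-0.0,0.4],[0.05,-0.0,0.33,-0.1,3.4,-0.0,0.4],[0.05,-0.0,0.34,-0.1,3.4,-0.0,0.4],[0.05,-0.0,0.35,-0.0,3.3,0.0,0.4],[0.04,-0.0,0.35,-0.0,3.3,0.0,0.4],[0.04,-0.0,0.35,-0.0,3.3,0.0,0.4],[0.04,-0.0,0.35,-0.0,3.3,0.0,0.4],[0.04,-0.0,0.35,-0.0,3.3,0.0,0.4],[0.03,-0.0,0.35,-0.0,3.3,0.0,0.4]]
```

The lip is fully in with no contact. Now swinging down in stages.

Call:
move_arm --pt "0.06 0 0.33 -0.1 3.4 0 0.4" --pt "0.06 0 0.33 -0.1 3.4 0 0.4" --pt "0.06 0 0.33 -0.1 3.4 0 0.4" --pt "0 0 0 0 0 0 0.4"

```text
time_s: 11.08
tool_pos: [0.596, -0.0119, 0.1538]
orientation: [3.14, 0.09, 0.07]
ft_force: [-0.7, 0.3, -0.8]
grip_width: 0.0546
gripper_force: 64.8
```

Call:
move_arm --pt "0.05 0 0.33 -0.1 3.4 0 0.4" --pt "0.05 0 0.33 -0.1 3.4 0 0.4" --pt "0.05 0 0.34 -0.1 3.4 0 0.4" --pt "0 0 0 0 0 0 0.4"

```text
time_s: 11.58
tool_pos: [0.5974, -0.0118, 0.1433]
orientation: [3.135, -0.087, 0.07]
ft_force: [1.1, 0.5, 0.4]
grip_width: 0.0548
gripper_force: 64.8
```

```bash
python3 - <<'E'
from ck import *
ck()
brows([root(stand(-.0205-.0003,-.0385,.149+.001),YAW+.1,0)],.4,maxd=2,maxr=4)
E
```

```text
t 11.575 root stand mm [ -2.2 -38.9   3.4] ypr [-0.1 19.9 -0.3] F [1.1 0.5 0.4] T [0.05 0.1  0.06] q [ 0.08  0.21 -0.12  1.77  0.03  1.07 -1.55]
5
[[0.08,-0.01,0.42,0.0,4.0,0.0,0.4],[0.07,-0.01,0.42,0.0,4.0,0.0,0.4],[0.07,-0.01,0.42,0.0,4.0,0.0,0.4],[0.07,-0.01,0.43,0.0,4.0,0.0,0.4],[0.06,-0.01,0.43,0.0,4.0,0.0,0.4]]
```

Call:
move_arm --pt "0.08 0 0.42 0 4 0 0.4" --pt "0.08 0 0.42 0 4 0 0.4" --pt "0 0 0 0 0 0 0.4"

```text
time_s: 11.95
tool_pos: [0.6001, -0.0117, 0.135]
orientation: [3.135, -0.226, 0.071]
ft_force: [-0.9, -0.4, -0.4]
grip_width: 0.0548
gripper_force: 64.9
```

Call:
move_arm --pt "0.08 0 0.42 0 4 0 0.4" --pt "0.07 0 0.42 0 4 0 0.4" --pt "0 0 0 0 0 0 0.4"

```text
time_s: 12.32
tool_pos: [0.6025, -0.0116, 0.1262]
orientation: [3.135, -0.363, 0.072]
ft_force: [-5.1, -0.3, -1.2]
grip_width: 0.0549
gripper_force: 64.9
```

```bash
python3 - <<'E'
from ck import *
ck()
brows([root(stand(-.0205-.0003,-.0385,.149+.0005),YAW+.1,0)],.4,maxd=2,maxr=2)
E
```

```text
t 12.325 root stand mm [ -1.5 -38.9   0.3] ypr [ 0.   4.1 -0.2] F [-5.1 -0.3 -1.2] T [-0.15  1.53 -0.02] q [ 0.1   0.07 -0.12  2.02 -0.01  0.69 -1.51]
3
[[0.05,-0.01,0.13,0.1,1.4,0.0,0.4],[0.05,-0.01,0.14,0.1,1.4,0.0,0.4],[0.05,-0.01,0.14,0.1,1.4,0.0,0.4]]
```

A −5 N push from the panel just before flush. I'll check the bin's true pose in the wrist view before pressing on.

```bash
python3 - <<'E'
from ck import *
im,d,o=snap('wrist','w5'); W,_=world('wrist',d,o); c,s=np.cos(np.radians(YAW)),np.sin(np.radians(YAW))
X=c*(W[...,0]-S[0])+s*(W[...,1]-S[1])+.0205; Y=-s*(W[...,0]-S[0])+c*(W[...,1]-S[1]); Z=W[...,2]-.149
u=np.mgrid[:420,:560][1]
# floor of bin
k=(d>0)&(abs(Y+.039)<.018)&(Z<-.03)&(Z>-.065)&(X<-.008)&(X>-.06); print('floor',k.sum(),'slope deg',np.degrees(np.arctan(np.polyfit(X[k],Z[k],1)[0])),'z@-45',np.polyval(np.polyfit(X[k],Z[k],1),-.045))
k=(d>0)&(abs(Y+.039)<.018)&(Z<-.005)&(Z>-.04)&(X<.003)&(X>-.02); print('back inner',k.sum());
if k.sum()>20: p=np.polyfit(Z[k],X[k],1); print('slope',np.degrees(np.arctan(p[0])),'x@root',p[1],'x med',np.median(X[k]))
k=(d>0)&(abs(Y+.039)<.025)&(Z>-.003)&(Z<.01)&(X<.005)&(X>-.015); print('rim',k.sum(),X[k].min() if k.any() else '',np.percentile(Z[k],[50,90]) if k.any() else '')
k=(d>0)&(abs(X)<.002)&(Z<.03)&(Z>.012)&(abs(Y+.08)<.05); print('face',np.median(X[k]))
E
```

```text
floor 5308 slope deg -4.142147789341796 z@-45 -0.04422834565210712
back inner 930
slope 4.1382076552456954 x@root -0.0020035231309809783 x med -0.0034429256383563603
rim 1218 -0.0024817494481619295 [0.00266618 0.00367302]
face 0.00017473206417004464
```

View pics/w5.png

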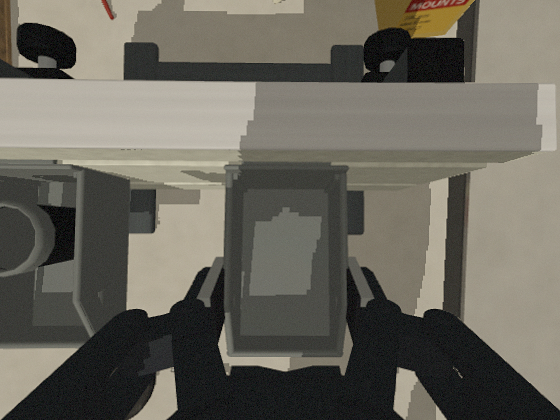

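The bin is still tipped 4.1° with its root on the mouth edge, 2 mm further in than the model. So I'll swing the last 4° about there and ease off ~0.7 mm.

```bash
python3 - <<'E'
from ck import *
brows([root(stand(-.0205-.0022,-.039,.149+.0003),YAW,0)],.4,maxd=2,maxr=1.5)
E
```

```text
3
[[-0.01,-0.0,0.12,0.0,1.4,0.0,0.4],[-0.01,-0.0,0.11,0.0,1.4,0.0,0.4],[-0.01,-0.0,0.11,0.0,1.4,0.0,0.4]]
```

Call:
move_arm --pt "0 0 0.12 0 1.4 0 0.4" --pt "0 0 0.11 0 1.4 0 0.4" --pt "0 0 0 0 0 0 0.4"

```text
time_s: 12.75
tool_pos: [0.6036, -0.0116, 0.1236]
orientation: [3.135, -0.41, 0.072]
ft_force: [-6.1, -1.4, -2.0]
grip_width: 0.0543
gripper_force: 65.0
```

Call:
move_arm --pt "-0.02 0 0.11 0 1.4 0 0.4" --pt "0 0 0 0 0 0 0.4"

```text
time_s: 13.0
tool_pos: [0.6042, -0.0115, 0.1225]
orientation: [3.135, -0.435, 0.072]
ft_force: [-4.2, 0.4, -3.5]
grip_width: 0.0545
gripper_force: 64.9
```

```bash
cat > bm.py <<'E'
from ck import *
def bm(f):
    im,d,o=snap('wrist',f); W,_=world('wrist',d,o); c,s=np.cos(np.radians(YAW)),np.sin(np.radians(YAW))
    X=c*(W[...,0]-S[0])+s*(W[...,1]-S[1])+.0205; Y=-s*(W[...,0]-S[0])+c*(W[...,1]-S[1]); Z=W[...,2]-.149
    k=(d>0)&(abs(Y+.039)<.018)&(Z<-.03)&(Z>-.065)&(X<-.008)&(X>-.06); p=np.polyfit(X[k],Z[k],1); print('floor',k.sum(),'slope deg',np.degrees(np.arctan(p[0])),'z@-45',np.polyval(p,-.045))
    k=(d>0)&(abs(Y+.039)<.018)&(Z<-.005)&(Z>-.04)&(X<.003)&(X>-.02); p=np.polyfit(Z[k],X[k],1); print('back inner slope',np.degrees(np.arctan(p[0])),'x@root',p[1]*1e3)
    a=[]
    for y in (-.053,-.025):
        k=(d>0)&(abs(Y-y)<.006)&(Z<-.005)&(Z>-.04)&(X<.003)&(X>-.02); a.append(np.median(X[k]))
    print('yaw off',np.degrees((a[0]-a[1])/.028))
    k=(d>0)&(abs(Z+.02)<.01)&(X>-.05)&(X<-.015); print('walls y',np.percentile(Y[k&(Y>-.039)&(Y<-.005)],[2]) if 1 else '',np.percentile(Y[k&(Y<-.039)&(Y>-.07)],[98]))
E
python3 - <<'E'
from bm import *
ck(); bm('w6')
E
```

```text
t 13.0 root stand mm [ -1.7 -38.9   0.1] ypr [ 0.1 -0.  -0.1] F [-4.2  0.4 -3.5] T [-0.19  1.81 -0.08] q [ 0.11  0.04 -0.13  2.08 -0.02  0.59 -1.5 ]
floor 5305 slope deg -0.1569425315009323 z@-45 -0.04754619894386057
back inner slope 0.1658590126199248 x@root -2.1453865271228985
yaw off -0.020412806554619595
walls y [-0.01376878] [-0.06445842]
```

The bin is upright (0.16°), square, its back on the face and its underside 50 mm below the mouth edge. Releasing.

Call:
move_arm --pt "0 0 0 0 0 0 0.62" --pt "0 0 0 0 0 0 0.75" --pt "0 0 0 0 0 0 0.8" --pt "0 0 0 0 0 0 0.8"

```text
time_s: 13.55
tool_pos: [0.6069, -0.0111, 0.1257]
orientation: [3.134, -0.444, 0.073]
ft_force: [0.6, -0.0, -0.1]
grip_width: 0.0686
gripper_force: 0.0
```

```bash
python3 - <<'E'
from bm import *
ck(); bm('w7')
E
```

```text
t 13.55 root stand mm [  0.9 -38.6   3.7] ypr [ 0.1 -0.5 -0.2] F [ 0.6 -0.  -0.1] T [-0.01  0.41  0.02] q [ 0.11  0.03 -0.13  2.08 -0.02  0.58 -1.5 ]
floor 5043 slope deg 1.3187875985976174 z@-45 -0.04943676331346149
back inner slope -1.422942067339318 x@root -3.375790264268568
yaw off -0.06963372220521498
walls y [-0.01369381] [-0.06435432]
```

Released; the bin hangs with a 1.4° droop (limit 3.4°), its centre about (−65.3, −39, 123) mm in the stand frame. Retreating, then on to the vial with the hand turned about 90°.

```bash
python3 - <<'E'
from plan import *
o=arm.get_obs(); R=Ro.from_euler('xyz',o['orientation']); p=o['tool_pos']-.10*R.as_matrix()[:,2]
print(p)
rows([(*p,4.2,25.4)],.8,maxd=2.5)
rows([(.53,-.06,.25,35,8),(.435,-.146,.20,93.7,0)],1,start=(*p,4.2,25.4))
E
```

```text
[ 0.56368308 -0.01358582  0.21570133]
5
[[-0.0,-0.0,-2.0,0.1,-0.0,-0.0,0.8],[-0.0,-0.0,-2.0,0.1,-0.0,-0.0,0.8],[-0.0,-0.01,-2.0,0.1,-0.0,-0.0,0.8],[-0.0,-0.01,-2.0,0.1,-0.0,-0.0,0.8],[-0.0,-0.01,-2.0,0.1,-0.0,-0.0,0.8]]
11
[[-0.47,1.1,-1.17,2.2,-4.2,-7.4,1.0],[-0.69,0.98,-1.17,2.2,-4.2,-7.4,1.0],[-0.89,0.83,-1.14,2.2,-4.2,-7.4,1.0],[-1.07,0.66,-1.1,2.2,-4.2,-7.4,1.0],[-1.9,0.23,0.45,0.6,-1.0,-8.4,1.0],[-1.9,-0.05,0.49,0.6,-1.0,-8.4,1.0],[-1.87,-0.32,0.52,0.6,-1.0,-8.4,1.0],[-1.79,-0.58,0.56,0.6,-1.0,-8.4,1.0],[-1.68,-0.83,0.6,0.6,-1.0,-8.4,1.0],[-1.53,-1.05,0.64,0.6,-1.0,-8.4,1.0],[-1.35,-1.26,0.68,0.6,-1.0,-8.4,1.0]]
```

Call:
move_arm --pt "0 0 -1 0 0 0 0.8" --pt "0 0 -2 0 0 0 0.8" --pt "0 0 -2 0 0 0 0.8" --pt "0 0 -2.5 0 0 0 0.8" --pt "0 0 -2.5 0 0 0 0.8" --pt "-0.5 1.1 -1.2 2.2 -4.2 -7.4 1" --pt "-0.7 1.0 -1.2 2.2 -4.2 -7.4 1" --pt "-0.9 0.85 -1.15 2.2 -4.2 -7.4 1" --pt "-1.1 0.65 -1.1 2.2 -4.2 -7.4 1"

```text
time_s: 14.72
tool_pos: [0.5278, -0.0612, 0.2512]
orientation: [3.135, -0.137, 0.612]
ft_force: [0.3, 0.1, 0.6]
grip_width: 0.0854
gripper_force: 0.0
```

Call:
move_arm --pt "-1.9 0.25 0.45 0.6 -1 -8.4 1" --pt "-1.9 -0.05 0.5 0.6 -1 -8.4 1" --pt "-1.85 -0.3 0.5 0.6 -1 -8.4 1" --pt "-1.8 -0.6 0.55 0.6 -1 -8.4 1" --pt "-1.7 -0.85 0.6 0.6 -1 -8.4 1" --pt "-1.5 -1.05 0.65 0.6 -1 -8.4 1" --pt "-1.35 -1.25 0.7 0.6 -1 -8.4 1" --pt "0 0 0 0 0 0 1"

```text
time_s: 15.72
tool_pos: [0.4324, -0.1468, 0.2]
orientation: [3.138, 0.002, 1.632]
ft_force: [-0.9, -0.8, 0.5]
grip_width: 0.0852
gripper_force: 0.0
```

```bash
python3 - <<'E'
from plan import *
im,d,o=snap('wrist','w8'); print(o['time_s'],o['tool_pos'],o['orientation'],o['joint_positions'].round(2))
W,_=world('wrist',d,o); X,Y,Z=W[...,0],W[...,1],W[...,2]
k=(d>0)&(abs(X-.429)<.035)&(abs(Y+.146)<.035)&(Z>.055)&(Z<.08); q=W[k]; print(len(q),cv2.minEnclosingCircle((q[:,:2]*1000).astype(np.float32)),np.percentile(q[:,2],[50,98]))
k&=(Z>.063); q=W[k]; print(q.mean(0))
k=(d>0)&(abs(X-.429)<.035)&(abs(Y+.146)<.035)&(Z>.015); q=W[k]; print(len(q),q.min(0),q.max(0))
rows([(.429,-.146,.10,93.7,0)],.75)
E
```

```text
15.725 [ 0.43238531 -0.14677664  0.20003956] [3.13847317e+00 1.72351583e-03 1.63209348e+00] [ 0.17 -0.08  0.09  1.96  0.01  1.26  0.32]
540 ((425.85467529296875, -141.5439453125), 12.10063648223877) [0.06786562 0.06939948]
[ 0.4259397  -0.14076148  0.06784534]
16283 [ 0.39400924 -0.15254394  0.01510213] [ 0.46399785 -0.12518892  0.29645548]
2
[[0.03,-0.23,5.02,0.1,0.0,-0.1,0.75],[0.03,-0.22,5.02,0.1,0.0,-0.1,0.75]]
```

The vial cap is at (0.426, −0.141), radius 12 mm, top z 0.068, so this is the small vial. Descending.

Call:
move_arm --pt "0.3 -0.3 4 0 0 0 0.8" --pt "0.27 -0.3 4 0 0 0 0.8" --pt "0 0 4 0 0 0 0.8" --pt "0 0 3 0 0 0 0.8" --pt "0 0 2 0 0 0 0.8" --pt "0 0 0 0 0 0 0.8"

```text
time_s: 16.52
tool_pos: [0.4268, -0.1406, 0.029]
orientation: [3.141, 0.001, 1.634]
ft_force: [-0.4, -0.6, -0.3]
grip_width: 0.0679
gripper_force: 0.0
```

Call:
move_arm --pt "0 0 0 0 0 0 0.5" --pt "0 0 0 0 0 0 0.25" --pt "0 0 0 0 0 0 0.15" --pt "0 0 0 0 0 0 0.15" --pt "0 0 0 0 0 0 0.15" --grip_force 25

```text
time_s: 17.15
tool_pos: [0.4282, -0.1416, 0.0308]
orientation: [3.137, 0.002, 1.635]
ft_force: [-0.3, 1.0, 5.5]
grip_width: 0.0251
gripper_force: 25.7
```

```bash
python3 - <<'E'
from bin import *
o=arm.get_obs();print(o['tool_pos'],o['orientation'],o['joint_positions'].round(2))
p=stand(-.066,-.039,.22);print(p)
rows([(.432,-.140,.16,94,0),(.50,-.07,.235,94,0),(*p[:2],.225,94,0)],.15,maxd=3.5)
E
```

```text
[ 0.42819135 -0.14155693  0.03082487] [3.13682652e+00 2.41457645e-03 1.63496038e+00] [ 0.17  0.11  0.09  2.15 -0.01  0.88  0.33]
[ 0.60665433 -0.01187784  0.22      ]
12
[[0.02,0.11,-3.23,0.1,0.0,-0.1,0.15],[0.03,0.11,-3.23,0.1,0.0,-0.1,0.15],[0.03,0.11,-3.23,0.1,0.0,-0.1,0.15],[0.03,0.1,-3.23,0.1,0.0,-0.1,0.15],[1.63,1.82,-1.87,-0.0,-0.0,-0.0,0.15],[1.63,1.82,-1.88,-0.0,-0.0,-0.0,0.15],[1.63,1.82,-1.87,-0.0,-0.0,-0.0,0.15],[1.63,1.82,-1.87,-0.0,-0.0,-0.0,0.15],[1.26,2.76,0.25,0.0,0.0,0.0,0.15],[1.26,2.76,0.25,0.0,0.0,0.0,0.15],[1.26,2.76,0.25,0.0,0.0,0.0,0.15],[1.26,2.76,0.25,0.0,0.0,0.0,0.15]]
```

Gripped at 25 mm width. Lifting and carrying it over the bin.

Call:
move_arm --pt "0 0.1 -2 0 0 0 0.15" --pt "0 0.1 -3.6 0 0 0 0.15" --pt "0 0.1 -3.6 0 0 0 0.15" --pt "0.1 0.1 -3.7 0 0 -0.3 0.15" --pt "1.65 1.8 -1.9 0 0 0 0.15" --pt "1.65 1.8 -1.9 0 0 0 0.15" --pt "1.65 1.8 -1.9 0 0 0 0.15" --pt "1.65 1.8 -1.9 0 0 0 0.15" --pt "1.25 2.75 0.25 0 0 0 0.15" --pt "1.25 2.75 0.25 0 0 0 0.15" --pt "1.25 2.75 0.25 0 0 0 0.15" --pt "1.25 2.75 0.25 0 0 0 0.15" --pt "0 0 0 0 0 0 0.15"

```text
time_s: 18.77
tool_pos: [0.6047, -0.0095, 0.2238]
orientation: [3.14, 0.001, 1.643]
ft_force: [0.3, 0.1, -0.5]
grip_width: 0.0251
gripper_force: 25.2
```

```bash
python3 - <<'E'
from bin import *
im,d,o=snap('wrist','w9');print(o['tool_pos'],o['orientation'],o['grip_width'],o['joint_positions'].round(2))
W,_=world('wrist',d,o); c,s=np.cos(np.radians(YAW)),np.sin(np.radians(YAW))
X=c*(W[...,0]-S[0])+s*(W[...,1]-S[1]); Y=-s*(W[...,0]-S[0])+c*(W[...,1]-S[1]); Z=W[...,2]
k=(d>0)&(Z>.138)&(Z<.156)&(X<-.018)&(X>-.09)&(Y<0)&(Y>-.08); print('sides',k.sum(),np.percentile(X[k],[2,98]),np.percentile(Y[k],[2,98]))
p=o['tool_pos'][:2]-S; print('tcp stand',c*p[0]+s*p[1],-s*p[0]+c*p[1])
p=stand(-.065,-.039,.22)
rows([(*p[:2],.18,93.7,0),(*p[:2],.136,93.7,0)],.15,maxd=3)
E
```

```text
[ 0.60469274 -0.00954132  0.2237507 ] [3.14040085e+00 9.96763005e-04 1.64287296e+00] 0.025120335872405534 [ 0.01  0.23 -0.04  1.58  0.01  1.33  0.04]
sides 1521 [-0.08626565 -0.0185202 ] [-0.07468641 -0.00388869]
tcp stand -0.0678067160417214 -0.03654176433871286
4
[[-0.06,0.18,2.2,0.0,0.1,0.2,0.15],[-0.06,0.19,2.2,0.0,0.1,0.2,0.15],[0.0,-0.0,2.2,-0.0,0.0,0.0,0.15],[0.0,-0.0,2.2,-0.0,0.0,0.0,0.15]]
```

View pics/w9.png

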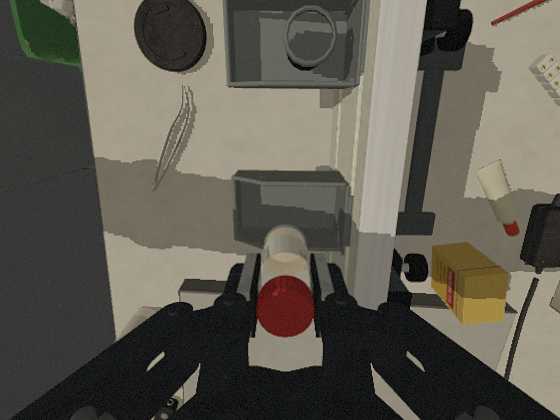

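The wrist view shows the vial held by its glass (cap at (285,305)) over the hung bin (290,215). The fixed bin and lens cap are undisturbed. Lowering.

Call:
move_arm --pt "-0.1 0.15 1.5 0 0 0 0.15" --pt "-0.1 0.15 2 0 0 0 0.15" --pt "0 0 2 0 0 0 0.15" --pt "0 0 1.5 0 0 0 0.15" --pt "0 0 1 0 0 0 0.15" --pt "0 0 0 0 0 0 0.15"

```text
time_s: 19.58
tool_pos: [0.6068, -0.0135, 0.1441]
orientation: [3.14, 0.002, 1.64]
ft_force: [-0.1, 0.3, -0.5]
grip_width: 0.0254
gripper_force: 25.2
```

Call:
move_arm --pt "0 0 0.4 0 0 0 0.15" --pt "0 0 0.3 0 0 0 0.15" --pt "0 0 0 0 0 0 0.15"

```text
time_s: 19.95
tool_pos: [0.6074, -0.0134, 0.1381]
orientation: [3.139, 0.002, 1.64]
ft_force: [0.1, -0.5, 0.1]
grip_width: 0.0255
gripper_force: 25.2
```

Call:
move_arm --pt "0 0 0.3 0 0 0 0.15" --pt "0 0 0.2 0 0 0 0.15" --pt "0 0 0 0 0 0 0.15"

```text
time_s: 20.32
tool_pos: [0.6073, -0.0134, 0.1328]
orientation: [3.139, 0.002, 1.64]
ft_force: [-0.3, 0.0, 0.5]
grip_width: 0.0254
gripper_force: 25.2
```

Call:
move_arm --pt "0 0 0 0 0 0 0.32" --pt "0 0 0 0 0 0 0.42" --pt "0 0 0 0 0 0 0.42" --pt "0 0 0 0 0 0 0.42"

```text
time_s: 20.82
tool_pos: [0.6025, -0.0139, 0.1321]
orientation: [-3.133, 0.002, 1.64]
ft_force: [-14.9, -0.4, 5.5]
grip_width: 0.0357
gripper_force: 0.0
```

A finger linkage is touching the panel as it opens (−15 N). I'll narrow the opening a little and rise straight out.

Call:
move_arm --pt "0 0 0 0 0 0 0.36" --pt "0 0 0 0 0 0 0.35" --pt "0 0 0 0 0 0 0.35"

```text
time_s: 21.2
tool_pos: [0.6053, -0.0138, 0.1323]
orientation: [-3.139, 0.002, 1.64]
ft_force: [-7.0, -1.0, 1.2]
grip_width: 0.0298
gripper_force: 0.0
```

```bash
python3 - <<'E'
from bin import *
im,d,o=snap('wrist','w10');print(o['tool_pos'],o['orientation'],o['grip_width'],o['ft_force'].round(1))
W,_=world('wrist',d,o); X,Y,Z=W[...,0],W[...,1],W[...,2]
r=(im[...,0]>90)&(im[...,1]<60)&(im[...,2]<70)&(abs(X-.607)<.05)&(abs(Y+.013)<.06)&(Z>.1); q=W[r]; print('cap',len(q),np.median(q,0),np.percentile(q[:,2],98))
E
```

```text
[ 0.60527688 -0.01377182  0.13233511] [-3.13944846e+00  2.04066031e-03  1.63990261e+00] 0.029848339597445494 [-7.  -1.   1.2]
cap 465 [ 0.60355724 -0.00800959  0.16762659] 0.16885545969731677
```

Call:
move_arm --pt "0 -0.2 0 0 0 0 0.35" --pt "0 -0.1 -0.5 0 0 0 0.35" --pt "0 0 -1 0 0 0 0.35"

```text
time_s: 21.62
tool_pos: [0.6046, -0.0135, 0.1486]
orientation: [3.138, 0.002, 1.64]
ft_force: [-0.0, 0.1, 0.3]
grip_width: 0.0297
gripper_force: 0.0
```

Call:
move_arm --pt "0 0 -1 0 0 0 0.35" --pt "0 0 -1.5 0 0 0 0.35" --pt "0 0 -3 0 0 0 0.35" --pt "-0.5 -3 -3 0 0 0 0.5" --pt "-0.5 -4 -1 0 0 0 0.6" --pt "0 0 0 0 0 0 0.6"

```text
time_s: 22.38
tool_pos: [0.5342, -0.0292, 0.2456]
orientation: [3.135, 0.003, 1.639]
ft_force: [0.5, -0.1, 0.6]
grip_width: 0.0512
gripper_force: 0.0
```

```bash
python3 - <<'E'
from bin import *
o0=arm.get_obs();print(o0['tool_pos'],o0['time_s'],o0['ft_force'].round(1))
c,s=np.cos(np.radians(YAW)),np.sin(np.radians(YAW))
for n in ('wrist','scene'):
    im,d,o=snap(n,n[0]+'11'); W,_=world(n,d,o); A,B,Z=W[...,0]-S[0],W[...,1]-S[1],W[...,2]
    X=c*A+s*B+.0205; Y=-s*A+c*B
    h=im.astype(int)
    k=(d>0)&(h[...,0]>80)&(h[...,1]<70)&(h[...,2]<70)&(X<.0)&(X>-.1)&(Y<0)&(Y>-.08)&(Z>.08); print(n,'red cap stand',k.sum(),np.median(np.stack([X,Y,Z],-1)[k],0).round(4) if k.any() else '',Z[k].max() if k.any() else '')
    k=(d>0)&(abs(Y+.039)<.02)&(Z<.142)&(Z>.11)&(X<.003)&(X>-.012)
    if k.sum()>30: p=np.polyfit(Z[k]-.149,X[k],1); print('back inner tilt',np.degrees(np.arctan(p[0])),'x@root mm',p[1]*1e3,k.sum())
    k=(d>0)&(X<-.01)&(X>-.062)&(Y<0)&(Y>-.08)&(abs(Z-.141)<.008); 
    if k.sum()>30: print('sides y',np.percentile(Y[k],[2,98]))
x=cv2.imread('pics/w11.png');y=cv2.imread('pics/s11.png')[140:260,200:340]
cv2.imwrite('pics/v2.png',np.hstack([cv2.resize(x,(440,330)),cv2.resize(y,(350,330),interpolation=2)]))
E
```

```text
[ 0.53419972 -0.02915752  0.24555514] 22.375 [ 0.5 -0.1  0.6]
wrist red cap stand 882 [-0.0482 -0.0397  0.1674] 0.16969146913108227
back inner tilt -1.5057980572584466 x@root mm -3.6952626980005365 691
sides y [-0.06634942 -0.00995279]
scene red cap stand 36 [-0.0535 -0.0352  0.1646] 0.17102214600538446
back inner tilt -1.303148313067933 x@root mm -2.749961398309352 82
sides y [-0.06603698 -0.00861867]
```

View pics/v2.png

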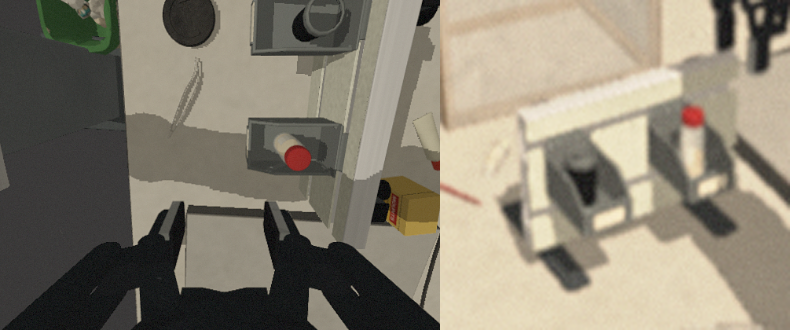

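Both views show the vial standing upright in the hung bin (cap at (297,157) wrist, (692,118) scene). The bin's tilt is 1.4° and its centre about (−65.6, −38, 124) mm in the stand frame. The hand is clear and the bystanders are in place, so I'm handing in.

```bash
python3 -c "
from cell import arm
print(arm.sign_off())"
```

```text
the job is handed in; nothing more can be done
None
```

The grey bin hangs in the upper groove to the right of the fixed bin, with the vial standing upright inside it, and I handed the job in at about 22 s of the 72 s allowed; the hand-in returned no verdict.

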